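Change the solder reel on the bench reel stand

TASK

The solder reel on the bench stand is used up: lift the bare reel out along its slanting slots and set it, centred, in the free bay of the wire rack. Then take the full reel from the rack and lower it gently, not dropping it, into the stand until both ends of its axle rest fully home in the two slots and the reel is centred between the side plates. Come in from the slots' open front, so that the hand does not knock the stand's carry bar, and leave the other things on the bench where they are.

Things in the scene. Friction and masses are not known exactly. Their poses are not given: they have to be found in the camera images.
- reel_stand: Fixed aluminium stand for one reel, base 130 x 156 mm. Two 6 mm side plates at y = +62 and -62 mm (118 mm clear between), each with an open slot 14 mm wide leaning 35 degrees from vertical to the front (-x): the way out runs along (-0.574, 0, 0.819) in the stand's axes. Origin on the bench straight below point seat; x to the back, y along the axle, z up. Its front faces the robot roughly.
- seat (a point): Where the centre of the axle lies when both its ends are fully home at the bottom of the two slots (it then leans on their front side): 80 mm above the bench, midway between the plates. Axes as the stand's. Slot mouth: 17 mm up the slot from here on the front side (the lip then flares out to 28 mm), 32 mm on the back side.
- carry_bar (a point): Middle of the stand's round carry bar, 12 mm thick, which runs along y from plate to plate above the reel, 70 mm above the seat and 8 mm behind it. A hand straight above the reel strikes it; a tool leaning 22 to 50 degrees (hand up and towards the front) passes clear. Axes as the stand's.
- reel_rack: Fixed rack: plywood board 225 x 150 x 12 mm with two bent 8 mm steel wires at y = +62 and -62 mm, each with two V dips 24 mm deep, 52 mm wide, wire tops 91 mm above the bench. Opposite dips form a bay for a reel's axle; two bays 100 mm apart along x. Origin on the bench below the far bay, which holds the full reel; the free near bay is on the robot side (-x); y along the axles, z up.
- bay_near (a point): The free bay, on the robot's side of the rack: where the centre of the axle lies when its ends rest in both V dips: 75 mm above the bench, midway between the wires. Axes as the rack's (y along the axle).
- used_reel_center (a point): Centre of the used-up reel (bare core 28 mm thick, 0.17 kg), at home in the stand at the start. Grey flanges 72 mm across, 52 mm over their flat outer faces; a fixed steel axle 10 mm thick and 160 mm long stands out 54 mm each side. y is along the axle; x and z may point anywhere round it. Hold it across the flanges' outer faces (52 mm), between axle and rim, fingertips short of the axle.
- fresh_reel_center (a point): Centre of the full reel, wound with bright solder wire nearly to the rim (65 mm thick), 0.5 to 0.7 kg, in the far bay of the rack at the start. Flanges, axle, grip and axes as the used reel's.
- side_cutters: Bystander: side cutters with orange handles lying on the bench, 135 mm long, 14 mm high. Origin at the pivot, on the bench; x towards the jaws.
- flux_bottle: Bystander: white bottle, 44 mm in diameter, 100 mm high. Origin under its centre.
- iron_stand: Bystander: dark steel tray with a sponge and an iron holder, 110 x 75 mm, 105 mm high. Origin under its centre.
- board_panel: Bystander: green circuit-board panel with components, 160 x 110 x 10 mm, flat on the bench. Origin under its centre.

How it is judged:
By the outcome, as a careful person would: the job done as asked, in the order asked, and still so for the second after the job is handed in, with the robot touching nothing.
It also fails if it takes over 64 s, if anything falls off the work surface, if the arm or the gripper's body presses on something with over 40 N, if the wrist force passes 120 N, or if a joint passes its speed limit or range.

ROBOT

A 6-joint arm with a two-finger parallel gripper is mounted at the origin on the work surface. World frame = base frame: x ahead of the robot, y to its left, z up, the work surface at z = 0. Lengths are in mm, angles in rad, forces in N, time in s.
With the tool pointing down it reaches from about 350 to 875 mm from the base axis. Payload 4.2 kg.
Tool frame: the origin (TCP) lies on the mounting face of the last link; the fingertips stand 173 mm ahead of it and the grasp point (between the pads) lies 155 mm ahead of it; z points along the fingers, y is the line along which they close (so a half turn about z gives the same grasp; the last joint's range is limited). The gripper opens to 85 mm and grips with 20 to 120 N. Pads are 22 mm wide; open, the fingers measure 114 mm over their backs; the gripper's body (76 mm by 85 mm) begins 54 mm behind the grasp point. The pads swing forward as they close: fully open they stand 13 mm farther back than shut.
Start: joints at [-1.017, 0.385, 0.008, 0, -1.194, -0.259], TCP at [181.609, -598.012, 404.712] pointing down, gripper open.
Joint ranges: [-3.14, 3.14], [-1.21, 2.06], [-1.07, 1.41], [-3.16, 2.05], [-2.99, -0.16], [-3.1, 3.1]. Speed limits (rad/s): [2.79, 2.79, 3.14, 3.14, 3.14, 3.14].

INTERFACE

Orientations are given as a unit quaternion [x, y, z, w].
In Python, from bench import arm gives the robot as it stands.
- The arm moves only by the tool carry_out, never from a script. Its argument "rows" is a list of rows, each a list of 7 numbers: the shift along the tool's x, y, z as a fraction of full scale, then the turn, a rotation vector about the tool's x, y, z as a fraction of full scale, then the opening, from -1 (shut) to 1 (fully open). A call has 1 to 12 rows; each row is the pose to reach, as a shift and turn from the pose commanded when the call began, along the tool's axes at that moment, turning the shorter way round; what a row does not reach only later rows make up. Full scale, the value 1, is 20 cm for a shift and pi rad for a turn. A row lasts 1/8 s, in which the tool goes at most 62.5 mm and 10.7 degrees, less where a joint would pass 70% of its speed; a pose out of reach is approached as far as the arm can. A call with a number of a shift or a turn outside -1 to 1 is refused whole. A call with a gripper value outside its range is refused whole. The fingers move at their own pace and stop on an object; the grip force is fixed at half the most. Time passes only in rows, so rows that repeat a pose let the fingers close. It gives the time, the measured TCP pose, the force, the opening and the grip force at its end, in the units of the state.
- arm.read_state(): the state, without advancing time (a new reading comes with each control period).
- arm.get_image(name): name is "scene" or "top"; returns (picture, depth): 480x640x3 uint8, red, green, blue; 480x640 float32, mm along the optical axis (not along the pixel's ray), 0 where there is no reading.
- arm.calibration(name): a dict with "mtx" (3x3 intrinsics, pixels), "cam_to_world" (4x4, takes a point from camera to world coordinates). Camera axes: x right, y up, looking along -z (the intrinsics and any distortion apply to the point x, -y, -z); pixel columns grow to the right and rows downward; lengths in mm; the calibration is good to about 2 mm. A picture is of the moment at which its call begins. calibration takes no time and is no camera call.
- arm.job_done(): hands the job in; it is judged then, once.
The state is a dict: "clock": time; "joints": joint angles; "joint_vel": joint speeds; "joint_efforts": joint torques, N m; "position": TCP position; "ee_rot": TCP orientation; "contact_force": force on the tool from outside, world axes, zero at the start; "wrist_torque": the same for the moment, N m; "gripper_width": finger opening in mm; "grasp_force": force on a finger pad.
Only numpy, scipy, OpenCV 4.12 (cv2) and the standard library are available. Lean on these libraries where they do the work, as an engineer would, in place of code of your own. Each camera call takes 0.05 s, during which the arm holds its last target. There are 200 camera calls.

## Working session

There is one attempt and no reset: what is moved stays moved. The work goes in short steps, Python scripts to look and compute and a tool call to move; the robot and the scene stay as the last step left them, time stands still between calls to the robot, and variables do not carry over. Pictures are saved under pics/ and viewed, at most 10 in all, crops included, and the job is handed in when it is done.

Besides the shell and the picture viewer there is one more tool, called after ">>>" as name(argument=value, ...) on one line, values as JSON. carry_out: Moves the arm, as the interface text tells. Its arguments: {"type":"object","properties":{"rows":{"type":"array"}},"required":["rows"]}

```bash
mkdir -p pics; ls; python3 - <<'E'
from bench import arm
import cv2,numpy as np
for n in("scene","top"):
    p,d=arm.get_image(n); np.savez(f"{n}0.npz",p=p,d=d); cv2.imwrite(f"pics/{n}0.png",p[:,:,::-1]); print(n,arm.calibration(n))
print(arm.read_state())
E
```

```text
pics
scene {'mtx': array([[452.59240866,   0.        , 315.80583703],
       [  0.        , 452.59240866, 239.18080805],
       [  0.        ,   0.        ,   1.        ]]), 'cam_to_world': array([[-3.88698142e-01, -7.54297624e-01,  5.29101928e-01,
         1.19657873e+03],
       [ 9.21355198e-01, -3.20883801e-01,  2.19404162e-01,
         2.77671406e+02],
       [ 4.28419976e-03,  5.72772801e-01,  8.19702973e-01,
         1.05354341e+03],
       [ 0.00000000e+00,  0.00000000e+00,  0.00000000e+00,
         1.00000000e+00]])}
top {'mtx': array([[560.24537378,   0.        , 320.90940594],
       [  0.        , 560.24537378, 234.81628721],
       [  0.        ,   0.        ,   1.        ]]), 'cam_to_world': array([[-2.35886726e-03,  9.95587649e-01, -9.38065543e-02,
         4.62960260e+02],
       [-9.99985582e-01, -2.80097647e-03, -4.58160240e-03,
         6.76609495e+00],
       [-4.82413671e-03,  9.37943944e-02,  9.95579901e-01,
         1.51070289e+03],
       [ 0.00000000e+00,  0.00000000e+00,  0.00000000e+00,
         1.00000000e+00]])}
{'clock': 0.1, 'joints': array([-1.01739468e+00,  3.85462769e-01,  6.74457577e-03, -4.23555179e-04,
       -1.19400449e+00, -2.58572628e-01]), 'joint_vel': array([ 0.00054997, -0.00299316,  0.00376741,  0.00286925,  0.00031096,
       -0.00220787]), 'joint_efforts': array([-5.15077390e-04, -3.93320346e+01,  1.88929027e+01,  4.19795752e+00,
       -2.57539847e-03,  1.04256307e-05]), 'position': array([ 181.5681375 , -597.84636737,  403.73552482]), 'ee_rot': array([-1.46803844e-01,  9.89165135e-01,  9.62623979e-04, -1.99538793e-04]), 'contact_force': array([-0.48682888, -0.07693569, -0.11303464]), 'wrist_torque': array([-0.00882722, -0.05074004, -0.01994934]), 'grasp_force': 0.0, 'gripper_width': 85.47583334802923}
```

View pics/scene0.png

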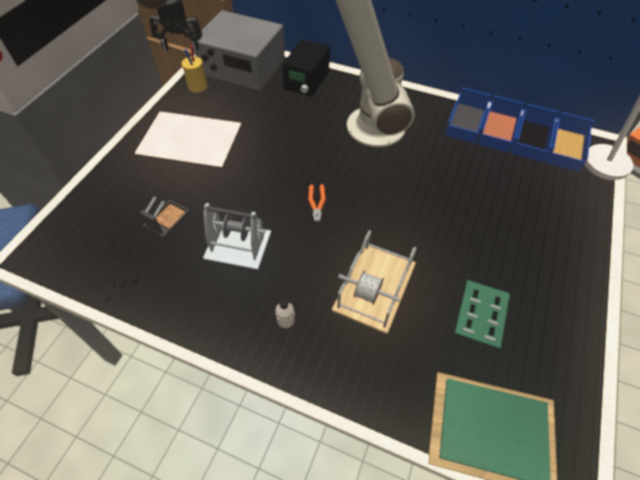

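View pics/top0.png

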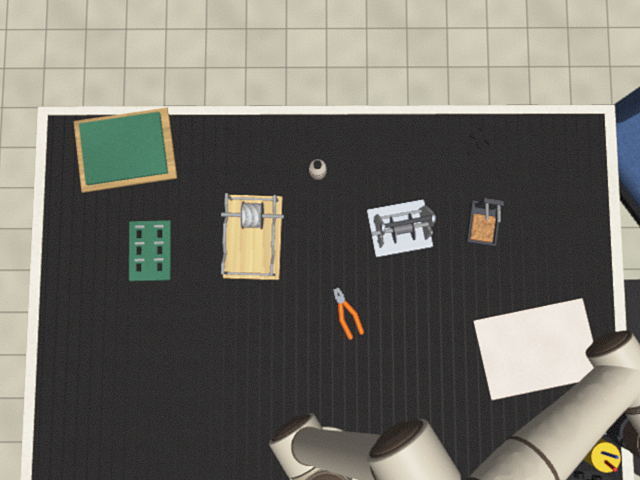

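The top view shows the rack with the full reel near (252,215), the stand near (401,228) and the cutters near (347,312). I'll enlarge the rack and the stand from both cameras.

```bash
python3 - <<'E'
import cv2,numpy as np
t=np.load("top0.npz")["p"][:,:,::-1];s=np.load("scene0.npz")["p"][:,:,::-1]
def c(i,x,y):
    return cv2.resize(i[y:y+75,x:x+100],(800,600),interpolation=cv2.INTER_CUBIC)
a=c(t,355,190);b=cv2.resize(t[180:300,205:305],(400,480),interpolation=cv2.INTER_CUBIC)
cv2.imwrite("pics/tstand.png",a)
cc=cv2.resize(s[190:270,195:275],(400,400),interpolation=cv2.INTER_CUBIC)
o=np.zeros((480,800,3),np.uint8);o[:,:400]=b;o[:400,400:]=cc
cv2.imwrite("pics/mix.png",o)
E
```

```text
(no output)
```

View pics/tstand.png

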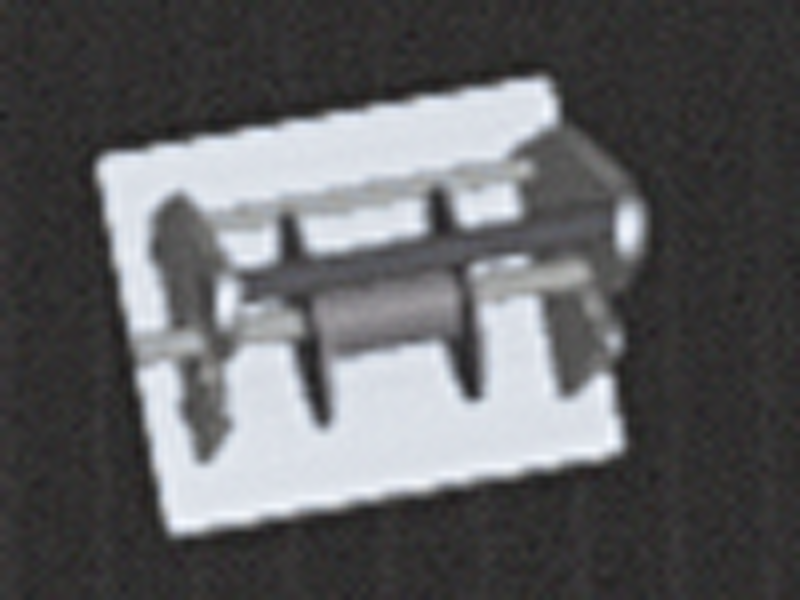

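View pics/mix.png

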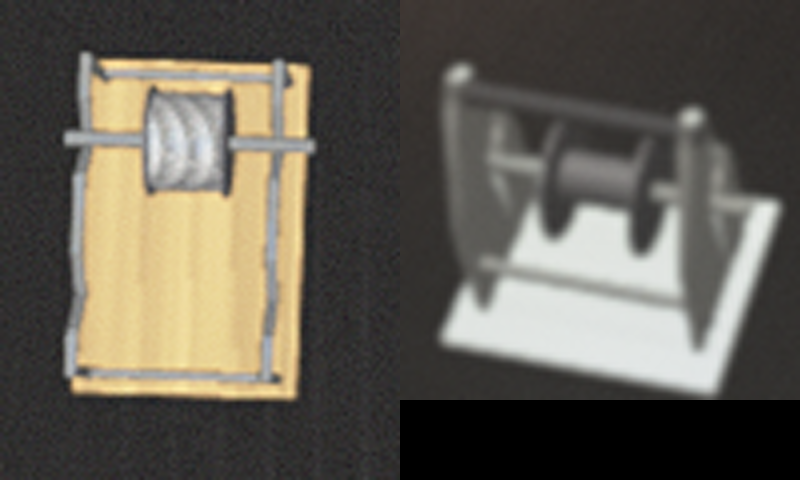

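The crops show the stand yawed about 10°, with the reel core at about (404,228) in the top image. The full reel's axle runs between top pixels (221.5,214) and (283.5,216.5), and the near dips are empty.

```bash
cat > h.py <<'E'
import numpy as np,json,os
from scipy.spatial.transform import Rotation as R
def bp(arm,n,uv,z):
    c=arm.calibration(n);K=c["mtx"];T=c["cam_to_world"]
    d=T[:3,:3]@np.array([(uv[0]-K[0,2])/K[0,0],-(uv[1]-K[1,2])/K[1,1],-1])
    return T[:3,3]+d*(z-T[2,3])/d[2]
def pt(arm,n,u,v,d):
    c=arm.calibration(n);K=c["mtx"];T=c["cam_to_world"]
    return (np.stack([(u-K[0,2])/K[0,0]*d,-(v-K[1,2])/K[1,1]*d,-d],-1))@T[:3,:3].T+T[:3,3]
E
python3 - <<'E'
from bench import arm
from h import *
np.set_printoptions(precision=1,suppress=True)
T=lambda x,y,z:bp(arm,"top",(355+x/8-.44,190+y/8-.44),z)
S=lambda x,y,z:bp(arm,"scene",(195+(x-400)/5-.4,190+y/5-.4),z)
Q=lambda x,y,z:bp(arm,"top",(205+x/4-.37,180+y/4-.37),z)
def yaw(l,r): d=l-r; return np.degrees(np.arctan2(-d[0],d[1])),np.linalg.norm(d[:2])
for z in(6,10):
    c=[T(98,157,z),T(550,77,z),T(625,452,z),T(170,535,z)]
    print("base",z,np.mean(c,0),yaw(c[0],c[1]),yaw(c[3],c[2]),c)
print("axle",T(135,345,80),T(590,272,80),yaw(T(140,345,80),T(590,270,80)))
print("core",T(392,306,80),S(597,178,80))
print("flange bottoms mid",T(400,411,62))
print("bar T",T(230,297,150),T(630,225,150),(T(230,297,150)+T(630,225,150))/2,yaw(T(230,297,150),T(630,225,150)))
print("bar S",S(460,75,150),S(692,120,150),(S(460,75,150)+S(692,120,150))/2,yaw(S(692,120,150),S(460,75,150)))
a,b=Q(66,137,75),Q(315,147,75)
print("fresh axle",a,b,(a+b)/2,yaw(a,b),"reel",Q(189,142,75))
c=[Q(82,60,12),Q(310,65,12),Q(297,398,12),Q(72,395,12)];print("board",np.mean(c,0),yaw(c[0],c[1]),yaw(c[3],c[2]),c)
a,b=Q(80,293,71),Q(270,296,71);print("near dips",a,b,(a+b)/2,yaw(a,b))
a,b=Q(82,139,71),Q(278,146,71);print("far dips",a,b,(a+b)/2)
# depth clouds
for n,bx in(("top",((385,425),(215,245))),("top",((240,265),(203,228)))):
    d=np.load(n+"0.npz")["d"];v,u=np.mgrid[bx[1][0]:bx[1][1],bx[0][0]:bx[0][1]]
    p=pt(arm,n,u.ravel().astype(float),v.ravel().astype(float),d[v,u].ravel())
    k=p[:,2]>40
    for z0,z1 in((45,75),(75,100),(100,125),(125,170)):
        q=p[(p[:,2]>z0)&(p[:,2]<z1)]
        if len(q):print(z0,len(q),q.min(0),q.max(0),q.mean(0))
E
```

```text
base 6 [ 623.7 -198.9    6. ] (np.float64(9.940606390909238), np.float64(155.7562976919636)) (np.float64(10.183799997371581), np.float64(155.6998114363467)) [array([ 674.1, -110.8,    6. ]), array([ 701. , -264.2,    6. ]), array([ 573.5, -286.9,    6. ]), array([ 546. , -133.7,    6. ])]
base 10 [ 623.2 -198.3   10. ] (np.float64(9.940606390909288), np.float64(155.3422457257363)) (np.float64(10.183799997371597), np.float64(155.285909629346)) [array([ 673.6, -110.5,   10. ]), array([ 700.4, -263.5,   10. ]), array([ 573.2, -286.1,   10. ]), array([ 545.8, -133.3,   10. ])]
axle [ 602.9 -116.3   80. ] [ 626.  -262.5   80. ] (np.float64(9.335934036627341), np.float64(146.57187982143378))
core [ 615.2 -198.8   80. ] [ 611.9 -202.4   80. ]
flange bottoms mid [ 582.9 -203.4   62. ]
bar T [ 610.7 -139.4  150. ] [ 632.5 -261.8  150. ] [ 621.6 -200.6  150. ] (np.float64(10.08397771428771), np.float64(124.3495904915401))
bar S [ 623.3 -264.5  150. ] [ 602.8 -141.3  150. ] [ 613.1 -202.9  150. ] (np.float64(9.462735861789646), np.float64(124.87018237246994))
fresh axle [653.3 271.2  75. ] [646
[... 411 characters left out ...]
dips [552.6 261.5  71. ] [550.3 139.1  71. ] [551.5 200.3  71. ] (np.float64(-1.0570826225303356), np.float64(122.4209113009699))
far dips [652.5 261.6  71. ] [647.6 134.5  71. ] [650. 198.  71.]
45 45 [ 582.4 -254.8   45.8] [ 652.9 -155.4   74.4] [ 620.4 -189.8   59.9]
75 276 [ 576.  -251.7   75.3] [ 648.8 -150.3   99.5] [ 612.5 -197.7   88.9]
100 64 [ 584.3 -224.3  100.4] [ 645.6 -164.   119.9] [ 611.1 -195.3  108.8]
125 196 [ 609.1 -238.2  145.7] [ 636.3 -142.4  163.9] [ 622.7 -190.6  155. ]
45 35 [619.1 160.7  45.6] [677.1 217.3  74.7] [646.6 172.8  62.4]
75 212 [616.8 159.7  75.5] [680.7 218.5 100. ] [643.5 189.   91.5]
100 331 [625.9 165.1 100. ] [677.2 218.2 117.5] [650.2 192.  105.5]
```

```bash
cat >> h.py <<'E'
D=179.
def pose(A,yaw,lean,d=D):
    y,L=np.radians(yaw),np.radians(lean)
    z=np.array([np.sin(L)*np.cos(y),np.sin(L)*np.sin(y),-np.cos(L)]);Y=np.array([-np.sin(y),np.cos(y),0])
    return np.array(A,float)-z*d,R.from_matrix(np.stack([np.cross(Y,z),Y,z],1))
def load():
    if os.path.exists("cmd.json"):
        c=json.load(open("cmd.json"));return np.array(c[0]),R.from_quat(c[1])
    return np.array([181.609,-598.012,404.712]),R.from_matrix([[-np.cos(.295),-np.sin(.295),0],[-np.sin(.295),np.cos(.295),0],[0,0,-1]])
def apply(p,q,r): r=np.array(r);return p+q.apply(r[:3]*200),q*R.from_rotvec(r[3:6]*np.pi)
def done(*r):
    "tell the last row sent"
    p,q=apply(*load(),list(r)+[0]);json.dump([list(p),list(q.as_quat())],open("cmd.json","w"))
def rel(P,Q,base=None):
    p,q=base or load()
    return np.round(np.r_[q.inv().apply(P-p)/200,(q.inv()*Q).as_rotvec()/np.pi],3)
def seg(*legs):
    "legs (A,yaw,lean,n): print rows; returns end"
    p,q=load();cp,cq=p,q
    for A,yaw,lean,n in legs:
        P,Q=pose(A,yaw,lean)
        w=(cq.inv()*Q).as_rotvec()
        for k in range(1,n+1): print(rel(cp+(P-cp)*k/n,cq*R.from_rotvec(w*k/n)).tolist())
        cp,cq=P,Q
def show(arm):
    s=arm.read_state();p,q=load();Q=R.from_quat(s["ee_rot"]);np.set_printoptions(precision=1,suppress=True)
    print("t%.1f"%s["clock"],"pos",s["position"],"meas-cmd",s["position"]-p,"rot",np.degrees((q.inv()*Q).magnitude()).round(2),"axis@",s["position"]+Q.apply([0,0,D]),"F",s["contact_force"],"w",round(s["gripper_width"],1),"gf",round(s["grasp_force"],1),"j",s["joints"].round(2).tolist())
E
python3 - <<'E'
from bench import arm
from h import *
print(R.from_quat(arm.read_state()["ee_rot"]).as_matrix().round(3));show(arm)
u=np.array([-.5736*np.cos(np.radians(9.9)),-.5736*np.sin(np.radians(9.9)),.819]);S=np.array([615,-200,80.])
P,Q=pose(S+130*u,9.9,36);p,q=load()
print(P,rel(P,Q))
m=(p+P)/2;print("half",rel(m,Q))
E
```

```text
[[-0.957 -0.29  -0.001]
 [-0.29   0.957  0.002]
 [ 0.     0.002 -1.   ]]
t0.1 pos [ 181.6 -597.8  403.7] meas-cmd [-0.   0.2 -1. ] rot 0.11 axis@ [ 181.4 -597.5  224.7] F [-0.5 -0.1 -0.1] w 85.5 gf 0.0 j [-1.02, 0.39, 0.01, -0.0, -1.19, -0.26]
[ 437.9 -230.9  331.3] [-1.8  1.4  0.4  0.  -0.2  0. ]
half [-0.9  0.7  0.2  0.  -0.2  0. ]
```

```bash
python3 - <<'E'
from h import *
u=np.array([-.5736*np.cos(np.radians(9.9)),-.5736*np.sin(np.radians(9.9)),.819]);S=np.array([615,-200,80.])
P,Q=pose(S+130*u,9.9,36);p,q=load()
print(rel((p+P)/2,Q).tolist())
E
```

```text
[-0.88, 0.692, 0.184, 0.012, -0.2, 0.038]
```

>>> carry_out(rows=[[-0.22,0.173,0.046,0.003,-0.05,0.01,0.5],[-0.44,0.346,0.092,0.006,-0.1,0.02,0.5],[-0.66,0.519,0.138,0.009,-0.15,0.03,0.5],[-0.88,0.692,0.184,0.012,-0.2,0.038,0.5],[-0.88,0.692,0.184,0.012,-0.2,0.038,0.5],[-0.88,0.692,0.184,0.012,-0.2,0.038,0.5]])

```text
clock: 0.85
position: [309.7, -414.7, 368.0]
ee_rot: [-0.082, 0.948, 0.027, 0.308]
contact_force: [0.3, 0.3, 0.1]
gripper_width: 64.1
grasp_force: 0.0
```

```bash
python3 - <<'E'
from bench import arm
from h import *
done(-0.88,0.692,0.184,0.012,-0.2,0.038); show(arm)
u=np.array([-.5736*np.cos(np.radians(9.9)),-.5736*np.sin(np.radians(9.9)),.819]);S=np.array([615,-200,80.])
seg((S+130*u,9.9,36,4))
E
```

```text
t0.8 pos [ 309.7 -414.7  368. ] meas-cmd [-0.1 -0.2  0.1] rot 0.08 axis@ [ 413.3 -396.6  223.1] F [0.3 0.3 0.1] w 64.1 gf 0.0 j [-0.8, 0.21, -0.17, -0.66, -0.92, -0.27]
[-0.132, 0.199, 0.153, 0.0, 0.0, -0.0]
[-0.265, 0.397, 0.306, 0.0, 0.0, -0.0]
[-0.397, 0.596, 0.459, 0.0, 0.0, -0.0]
[-0.529, 0.794, 0.612, 0.0, 0.0, -0.0]
```

>>> carry_out(rows=[[-0.132,0.199,0.153,0,0,0,0.5],[-0.265,0.397,0.306,0,0,0,0.5],[-0.397,0.596,0.459,0,0,0,0.5],[-0.53,0.794,0.612,0,0,0,0.5],[-0.53,0.794,0.612,0,0,0,0.5],[-0.53,0.794,0.612,0,0,0,0.5]])

```text
clock: 1.6
position: [438.3, -231.6, 331.4]
ee_rot: [-0.082, 0.948, 0.027, 0.308]
contact_force: [0.1, 0.0, 0.1]
gripper_width: 64.1
grasp_force: 0.0
```

```bash
python3 - <<'E'
from bench import arm
from h import *
import cv2
done(-0.53,0.794,0.612,0,0,0); show(arm)
out=[]
for n,x,y in(("top",350,185),("scene",170,165)):
    p,d=arm.get_image(n); out.append(cv2.resize(p[y:y+100,x:x+100,::-1],(400,400),interpolation=cv2.INTER_CUBIC))
cv2.imwrite("pics/a1.png",np.hstack(out))
u=np.array([-.5736*np.cos(np.radians(9.9)),-.5736*np.sin(np.radians(9.9)),.819]);S=np.array([615,-200,80.])
seg((S+60*u,9.9,36,2),(S,9.9,36,5))
E
```

```text
t1.6 pos [ 438.3 -231.6  331.4] meas-cmd [ 0.3 -0.7 -0.1] rot 0.05 axis@ [ 541.9 -213.5  186.6] F [0.1 0.  0.1] w 64.1 gf 0.0 j [-0.27, 0.17, -0.36, -0.53, -0.52, -0.73]
[0.004, 0.0, 0.175, 0.0, 0.0, -0.0]
[0.007, 0.0, 0.35, 0.0, 0.0, -0.0]
[0.008, 0.0, 0.41, 0.0, 0.0, -0.0]
[0.009, 0.0, 0.47, 0.0, 0.0, -0.0]
[0.011, 0.0, 0.53, 0.0, 0.0, -0.0]
[0.012, 0.0, 0.59, 0.0, 0.0, -0.0]
[0.013, 0.0, 0.65, 0.0, 0.0, -0.0]
```

View pics/a1.png

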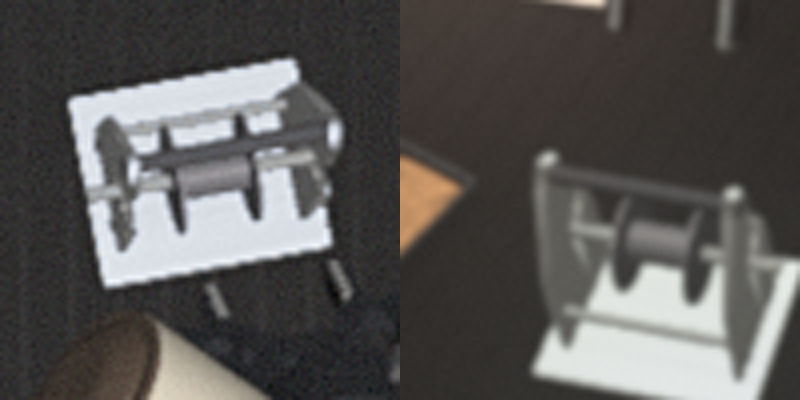

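```bash
python3 - <<'E'
from bench import arm
from h import *
np.set_printoptions(precision=1,suppress=True)
T=lambda x,y,z:bp(arm,"top",(350+x/4-.4,185+y/4-.4),z)
S=lambda x,y,z:bp(arm,"scene",(170+(x-400)/4-.4,165+y/4-.4),z)
s=arm.read_state();Q=R.from_quat(s["ee_rot"])
tip=s["position"]+Q.apply([0,0,168]);print("tip mid",tip)
z=tip[2]
a,b=T(218,316,z),T(345,298,z);print("T",a,b,(a+b)/2)
a,b=S(615,28,z),S(725,48,z);print("S",a,b,(a+b)/2)
print("T core",T(216,178,80),"S core",S(655,243,80), "S flanges",S(627,245,80),S(693,257,80),(S(627,245,80)+S(693,257,80))/2)
E
```

```text
tip mid [ 535.1 -215.7  195.9]
T [ 518.5 -182.   195.9] [ 528.9 -256.6  195.9] [ 523.7 -219.3  195.9]
S [ 540.4 -253.9  195.9] [ 528.1 -180.6  195.9] [ 534.3 -217.2  195.9]
T core [ 611.9 -198.8   80. ] S core [ 613.  -203.7   80. ] S flanges [ 621.8 -220.2   80. ] [ 613.3 -174.8   80. ] [ 617.6 -197.5   80. ]
```

The fingers stand in line with the reel, astride the flanges. Going in along the slot.

>>> carry_out(rows=[[0.003,0.003,0.175,0,0,0,0.5],[0.006,0.006,0.35,0,0,0,0.5],[0.008,0.006,0.41,0,0,0,0.5],[0.009,0.006,0.47,0,0,0,0.5],[0.011,0.006,0.53,0,0,0,0.5],[0.012,0.006,0.59,0,0,0,0.5],[0.013,0.006,0.65,0,0,0,0.5],[0.013,0.006,0.65,0,0,0,0.5]])

```text
clock: 2.7
position: [511.4, -216.8, 223.9]
ee_rot: [-0.081, 0.948, 0.027, 0.308]
contact_force: [-0.4, -0.1, -0.9]
gripper_width: 64.7
grasp_force: 0.0
```

```bash
python3 - <<'E'
from bench import arm
from h import *
import cv2
done(0.013,0.006,0.65,0,0,0); show(arm)
out=[]
for n,x,y in(("top",350,185),("scene",170,165)):
    p,d=arm.get_image(n); out.append(cv2.resize(p[y:y+100,x:x+100,::-1],(400,400),interpolation=cv2.INTER_CUBIC))
cv2.imwrite("pics/a2.png",np.hstack(out))
E
```

```text
t2.7 pos [ 511.4 -216.8  223.9] meas-cmd [ 0.4  0.1 -0.9] rot 0.08 axis@ [ 615.  -198.6   79.1] F [-0.4 -0.1 -0.9] w 64.7 gf 0.0 j [-0.24, 0.41, -0.29, -0.72, -0.36, -0.55]
```

View pics/a2.png

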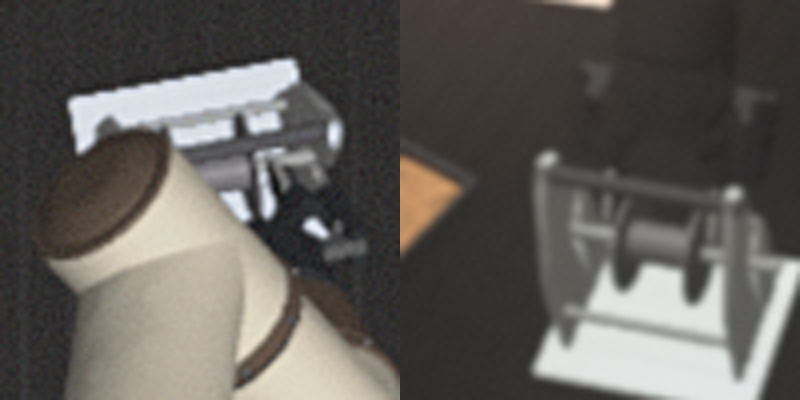

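The fingers stand beside the flanges without touching anything. Closing.

>>> carry_out(rows=[[0,0,0,0,0,0,0.35],[0,0,0,0,0,0,0.25],[0,0,0,0,0,0,0.1],[0,0,0,0,0,0,-0.2],[0,0,0,0,0,0,-1],[0,0,0,0,0,0,-1]])

```text
clock: 3.55
position: [510.9, -216.9, 225.4]
ee_rot: [-0.082, 0.947, 0.027, 0.308]
contact_force: [-3.6, 0.9, 6.5]
gripper_width: 51.3
grasp_force: 61.8
```

```bash
python3 - <<'E'
from bench import arm
from h import *
show(arm)
u=np.array([-.5736*np.cos(np.radians(9.9)),-.5736*np.sin(np.radians(9.9)),.819]);S=np.array([615,-198.8,80.])
seg((S+40*u,9.9,36,6),(S+140*u,9.9,36,3))
E
```

```text
t3.5 pos [ 510.9 -216.9  225.4] meas-cmd [-0.2 -0.   0.6] rot 0.03 axis@ [ 614.7 -198.7   80.7] F [-3.6  0.9  6.5] w 51.3 gf 61.8 j [-0.24, 0.41, -0.29, -0.72, -0.37, -0.55]
[-0.001, 0.0, -0.033, 0.0, 0.0, -0.0]
[-0.002, 0.0, -0.066, 0.0, 0.0, -0.0]
[-0.002, 0.0, -0.1, 0.0, 0.0, -0.0]
[-0.003, 0.0, -0.133, 0.0, 0.0, -0.0]
[-0.004, 0.0, -0.166, 0.0, 0.0, -0.0]
[-0.005, 0.0, -0.199, 0.0, 0.0, -0.0]
[-0.008, 0.0, -0.366, 0.0, 0.0, -0.0]
[-0.011, 0.0, -0.532, 0.0, 0.0, -0.0]
[-0.014, 0.0, -0.699, 0.0, 0.0, -0.0]
```

Gripped at 51.3 mm with 62 N. Drawing the reel out along the slot.

>>> carry_out(rows=[[-0.001,0,-0.033,0,0,0,-1],[-0.002,0,-0.066,0,0,0,-1],[-0.002,0,-0.1,0,0,0,-1],[-0.003,0,-0.133,0,0,0,-1],[-0.004,0,-0.166,0,0,0,-1],[-0.005,0,-0.2,0,0,0,-1],[-0.008,0,-0.366,0,0,0,-1],[-0.011,0,-0.532,0,0,0,-1],[-0.014,0,-0.7,0,0,0,-1],[-0.014,0,-0.7,0,0,0,-1]])

```text
clock: 4.8
position: [431.4, -231.0, 342.2]
ee_rot: [-0.081, 0.947, 0.026, 0.31]
contact_force: [-0.1, -0.1, -1.2]
gripper_width: 51.2
grasp_force: 63.2
```

```bash
python3 - <<'E'
from bench import arm
from h import *
import cv2
done(-0.014,0,-0.7,0,0,0); show(arm)
out=[]
for n,x,y in(("top",350,195),("scene",155,140)):
    p,d=arm.get_image(n); out.append(cv2.resize(p[y:y+100,x:x+100,::-1],(400,400),interpolation=cv2.INTER_CUBIC))
cv2.imwrite("pics/a3.png",np.hstack(out))
# travel to above near bay, one third per call
p,q=load();B=np.array([551,200,75.])
P,Q=pose(B+[-10,0,110],-1.3,30)
for f in(1/3,2/3,1):print(f,rel(p+(P-p)*f,q*R.from_rotvec((q.inv()*Q).as_rotvec()*f)).tolist())
E
```

```text
t4.8 pos [ 431.4 -231.   342.2] meas-cmd [-0.7 -0.2  2.5] rot 0.3 axis@ [ 535.9 -213.2  197.9] F [-0.1 -0.1 -1.2] w 51.2 gf 63.2 j [-0.27, 0.15, -0.37, -0.52, -0.53, -0.74]
0.3333333333333333 [-0.125, 0.705, 0.091, 0.011, 0.011, 0.017]
0.6666666666666666 [-0.251, 1.41, 0.183, 0.023, 0.022, 0.035]
1 [-0.376, 2.115, 0.274, 0.034, 0.033, 0.052]
```

View pics/a3.png

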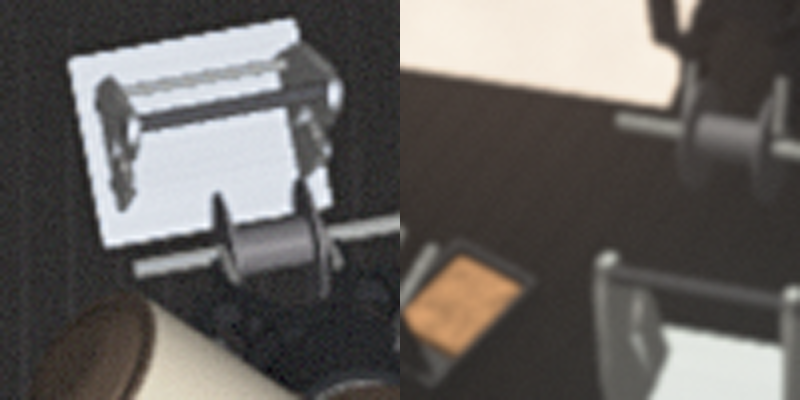

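The used reel is free of the stand and level in the grip. Carrying it to the rack.

>>> carry_out(rows=[[-0.042,0.235,0.03,0.004,0.004,0.006,-1],[-0.084,0.47,0.06,0.008,0.008,0.012,-1],[-0.125,0.705,0.091,0.011,0.011,0.017,-1],[-0.167,0.94,0.122,0.015,0.015,0.023,-1]])

```text
clock: 5.4
position: [440.8, -93.6, 342.1]
ee_rot: [-0.044, 0.958, 0.01, 0.284]
contact_force: [0.2, -1.1, -0.9]
gripper_width: 51.1
grasp_force: 63.5
```

```bash
python3 - <<'E'
from bench import arm
from h import *
done(-0.167,0.94,0.122,0.015,0.015,0.023); show(arm)
print("axle centre T",bp(arm,"top",(350+272/4-.4,195+248/4-.4),198),"ends",bp(arm,"top",(350+135/4-.4,195+268/4-.4),198))
print("S",bp(arm,"scene",(155+(727-400)/4-.4,140+134/4-.4),198))
B=np.array([551,200,75.]);seg((B+[-10,0,110],-1.3,30,6))
E
```

```text
t5.4 pos [440.8 -93.6 342.1] meas-cmd [  0.  -55.1   2.3] rot 0.7 axis@ [538.  -85.7 192. ] F [ 0.2 -1.1 -0.9] w 51.1 gf 63.5 j [0.16, 0.06, -0.73, 0.2, -0.21, -1.82]
axle centre T [ 534.7 -213.6  198. ] ends [ 523.2 -133.3  198. ]
S [ 533.6 -219.3  198. ]
[-0.022, 0.199, 0.015, 0.003, 0.003, 0.005]
[-0.043, 0.398, 0.029, 0.006, 0.006, 0.01]
[-0.065, 0.597, 0.044, 0.01, 0.009, 0.014]
[-0.086, 0.796, 0.059, 0.013, 0.012, 0.019]
[-0.108, 0.994, 0.074, 0.016, 0.015, 0.024]
[-0.129, 1.193, 0.088, 0.019, 0.018, 0.029]
```

The move lagged because the wrist came near its singular pose. I'll hold for a moment to see what pose is commanded.

>>> carry_out(rows=[[0,0,0,0,0,0,-1],[0,0,0,0,0,0,-1],[0,0,0,0,0,0,-1]])

```text
clock: 5.78
position: [441.1, -95.7, 343.5]
ee_rot: [-0.043, 0.957, 0.01, 0.286]
contact_force: [0.2, -0.0, -2.1]
gripper_width: 50.8
grasp_force: 63.6
```

```bash
cat >> h.py <<'E'
def sync(arm):
    s=arm.read_state();json.dump([list(s["position"]),list(s["ee_rot"])],open("cmd.json","w"))
E
python3 - <<'E'
from bench import arm
from h import *
show(arm);sync(arm);p,q=load()
B=np.array([551,200,75.]);P,Q=pose(B+[-10,0,110],-1.3,8)
seg(((pose([550,-40,200],0,8)[0]+pose([550,-40,200],0,8)[1].apply([0,0,D])),0,8,6))
E
```

```text
t5.8 pos [441.1 -95.7 343.5] meas-cmd [  0.3 -57.3   3.7] rot 0.6 axis@ [538.8 -88.  193.8] F [ 0.2 -0.  -2.1] w 50.8 gf 63.6 j [0.15, 0.06, -0.73, 0.2, -0.21, -1.81]
[-0.077, 0.04, 0.017, 0.001, 0.023, 0.005]
[-0.155, 0.08, 0.033, 0.003, 0.047, 0.009]
[-0.232, 0.12, 0.05, 0.004, 0.07, 0.014]
[-0.309, 0.16, 0.067, 0.005, 0.093, 0.018]
[-0.387, 0.199, 0.084, 0.007, 0.117, 0.023]
[-0.464, 0.239, 0.1, 0.008, 0.14, 0.027]
```

>>> carry_out(rows=[[-0.077,0.04,0.017,0.001,0.023,0.005,-1],[-0.155,0.08,0.033,0.003,0.047,0.009,-1],[-0.232,0.12,0.05,0.004,0.07,0.014,-1],[-0.309,0.16,0.067,0.005,0.093,0.018,-1],[-0.387,0.2,0.084,0.007,0.117,0.023,-1],[-0.464,0.24,0.1,0.008,0.14,0.027,-1],[-0.464,0.24,0.1,0.008,0.14,0.027,-1],[-0.464,0.24,0.1,0.008,0.14,0.027,-1]])

```text
clock: 6.78
position: [524.0, -39.9, 376.9]
ee_rot: [-0.001, 0.998, -0.0, 0.07]
contact_force: [0.1, -1.0, -1.4]
gripper_width: 51.4
grasp_force: 63.5
```

```bash
python3 - <<'E'
from bench import arm
from h import *
done(-0.464,0.24,0.1,0.008,0.14,0.027);show(arm);sync(arm)
B=np.array([551,200,75.])
seg((B+[0,-50,105],-1.3,8,5))
E
```

```text
t6.8 pos [524.  -39.9 376.9] meas-cmd [-1.   0.  -0.4] rot 0.03 axis@ [549.  -39.8 199.7] F [ 0.1 -1.  -1.4] w 51.4 gf 63.5 j [0.24, 0.21, -0.33, 0.04, -0.89, -1.83]
[0.0, 0.19, 0.02, 0.0, 0.0, 0.002]
[0.001, 0.381, 0.04, 0.0, 0.0, 0.003]
[0.001, 0.571, 0.059, 0.001, 0.0, 0.005]
[0.002, 0.762, 0.079, 0.001, 0.0, 0.006]
[0.002, 0.952, 0.099, 0.001, 0.0, 0.008]
```

>>> carry_out(rows=[[0,0.19,0.02,0,0,0.002,-1],[0.001,0.381,0.04,0,0,0.003,-1],[0.001,0.571,0.059,0.001,0,0.005,-1],[0.002,0.762,0.079,0.001,0,0.006,-1],[0.002,0.952,0.099,0.001,0,0.008,-1],[0.002,0.952,0.099,0.001,0,0.008,-1],[0.002,0.952,0.099,0.001,0,0.008,-1]])

```text
clock: 7.65
position: [525.9, 150.4, 357.6]
ee_rot: [0.011, 0.997, -0.001, 0.07]
contact_force: [-0.1, 0.5, -1.9]
gripper_width: 51.0
grasp_force: 63.8
```

```bash
python3 - <<'E'
from bench import arm
from h import *
done(0.002,0.952,0.099,0.001,0,0.008);show(arm);sync(arm)
B=np.array([551,200,75.])
seg((B+[0,0,55],-1.3,8,3))
E
```

```text
t7.7 pos [525.9 150.4 357.6] meas-cmd [-0.2 -0.1  0.4] rot 0.05 axis@ [550.8 149.8 180.3] F [-0.1  0.5 -1.9] w 51.0 gf 63.8 j [0.59, 0.27, -0.34, 0.11, -0.86, -2.25]
[0.013, 0.084, 0.083, -0.0, 0.0, -0.0]
[0.027, 0.167, 0.166, -0.0, 0.0, -0.0]
[0.04, 0.251, 0.249, -0.0, 0.0, -0.0]
```

>>> carry_out(rows=[[0.013,0.084,0.083,0,0,0,-1],[0.027,0.167,0.166,0,0,0,-1],[0.04,0.251,0.249,0,0,0,-1],[0.04,0.251,0.249,0,0,0,-1],[0.04,0.251,0.249,0,0,0,-1]])

```text
clock: 8.28
position: [526.7, 201.7, 307.1]
ee_rot: [0.011, 0.997, -0.001, 0.07]
contact_force: [1.2, 0.2, -1.9]
gripper_width: 51.1
grasp_force: 63.7
```

```bash
python3 - <<'E'
from bench import arm
from h import *
import cv2
done(0.04,0.251,0.249,0,0,0);show(arm);sync(arm)
out=[]
for n,x,y in(("top",200,180),("scene",325,220)):
    p,d=arm.get_image(n); out.append(cv2.resize(p[y:y+120,x:x+100,::-1],(400,480),interpolation=cv2.INTER_CUBIC))
cv2.imwrite("pics/a4.png",np.hstack(out))
E
```

```text
t8.3 pos [526.7 201.7 307.1] meas-cmd [ 0.7  1.1 -0.1] rot 0.05 axis@ [551.7 201.1 129.8] F [ 1.2  0.2 -1.9] w 51.1 gf 63.7 j [0.67, 0.35, -0.37, 0.13, -0.75, -2.36]
```

View pics/a4.png

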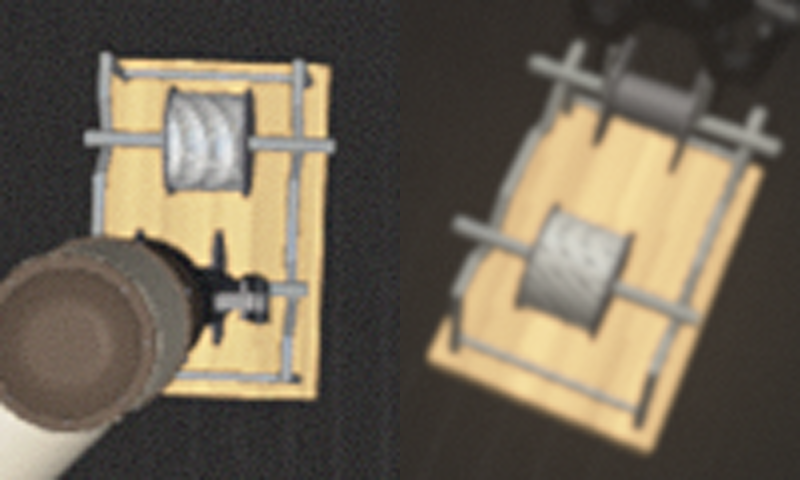

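```bash
python3 - <<'E'
from bench import arm
from h import *
np.set_printoptions(precision=1,suppress=True)
T=lambda x,y,z:bp(arm,"top",(200+x/4-.4,180+y/4-.4),z)
S=lambda x,y,z:bp(arm,"scene",(325+(x-400)/4-.4,220+y/4-.4),z)
print("T right end",T(306,290,130),"wire",T(289,300,75))
a,b=S(530,62,130),S(780,148,130);print("S ends",a,b,(a+b)/2,np.linalg.norm(a-b))
a,b=S(705,82,130),S(608,60,130);print("S flange tops",S(709,80,160),S(619,50,160))
a,b=S(457,222,75),S(695,317,75);print("S fresh",a,b,(a+b)/2)
# wires in scene: near-end posts/tops
a,b=S(577,45,91),S(760,113,91);print("near wire ends",a,b,(a+b)/2)
a,b=S(464,293,71),S(672,350,91);
print("far dips S",S(490,237,71),S(688,312,71))
B=np.array([551,200,75.]);seg((B+[0,0,15],-1.3,8,4),(B+[0,0,-2],-1.3,8,7))
E
```

```text
T right end [550.5 123.9 130. ] wire [547.6 139.4  75. ]
S ends [548.4 120.9 130. ] [549.4 282.3 130. ] [548.9 201.6 130. ] 161.47088722514826
S flange tops [539.8 229.8 160. ] [539.8 172.8 160. ]
S fresh [643.3 111.3  75. ] [649.  267.8  75. ] [646.1 189.5  75. ]
near wire ends [496. 138.  91.] [501.1 263.6  91. ] [498.6 200.8  91. ]
far dips S [643.1 133.5  71. ] [645.1 262.8  71. ]
[0.008, -0.001, 0.049, -0.0, 0.0, 0.0]
[0.015, -0.003, 0.098, -0.0, 0.0, 0.0]
[0.023, -0.004, 0.148, -0.0, 0.0, 0.0]
[0.031, -0.006, 0.197, -0.0, 0.0, 0.0]
[0.033, -0.006, 0.209, -0.0, 0.0, 0.0]
[0.034, -0.006, 0.221, -0.0, 0.0, 0.0]
[0.036, -0.006, 0.233, -0.0, 0.0, 0.0]
[0.038, -0.006, 0.245, -0.0, 0.0, 0.0]
[0.039, -0.006, 0.257, -0.0, 0.0, 0.0]
[0.041, -0.006, 0.269, -0.0, 0.0, 0.0]
[0.043, -0.006, 0.281, -0.0, 0.0, 0.0]
```

>>> carry_out(rows=[[0.008,-0.005,0.049,0,0,0,-1],[0.015,-0.009,0.098,0,0,0,-1],[0.023,-0.011,0.148,0,0,0,-1],[0.031,-0.011,0.197,0,0,0,-1],[0.033,-0.011,0.209,0,0,0,-1],[0.034,-0.011,0.221,0,0,0,-1],[0.036,-0.011,0.233,0,0,0,-1],[0.038,-0.011,0.245,0,0,0,-1],[0.039,-0.011,0.257,0,0,0,-1],[0.039,-0.011,0.257,0,0,0,-1]])

```text
clock: 9.62
position: [526.0, 199.1, 255.2]
ee_rot: [0.011, 0.997, -0.001, 0.07]
contact_force: [-0.4, -0.3, -2.2]
gripper_width: 51.3
grasp_force: 63.7
```

```bash
python3 - <<'E'
from bench import arm
from h import *
done(0.039,-0.011,0.257,0,0,0);show(arm)
E
```

```text
t9.6 pos [526.  199.1 255.2] meas-cmd [-0.1 -0.4  0.1] rot 0.04 axis@ [551.  198.5  78. ] F [-0.4 -0.3 -2.2] w 51.3 gf 63.7 j [0.67, 0.41, -0.44, 0.15, -0.62, -2.38]
```

>>> carry_out(rows=[[0.001,0,0.005,0,0,0,-1],[0.001,0,0.01,0,0,0,-1],[0.002,0,0.015,0,0,0,-1],[0.003,0,0.02,0,0,0,-1],[0.003,0,0.02,0,0,0,-1]])

```text
clock: 10.25
position: [526.2, 199.3, 254.2]
ee_rot: [0.011, 0.997, -0.001, 0.071]
contact_force: [-6.5, -0.6, 15.1]
gripper_width: 51.0
grasp_force: 65.7
```

```bash
python3 - <<'E'
from bench import arm
from h import *
done(0.003,0,0.02,0,0,0);show(arm)
E
```

```text
t10.2 pos [526.2 199.3 254.2] meas-cmd [ 0.1 -0.2  3.2] rot 0.13 axis@ [551.6 198.6  77. ] F [-6.5 -0.6 15.1] w 51.0 gf 65.7 j [0.67, 0.41, -0.44, 0.16, -0.62, -2.38]
```

>>> carry_out(rows=[[0.005,0,-0.001,0,0,0,-1],[0.01,0,-0.003,0,0,0,-1],[0.01,0,-0.003,0,0,0,-1]])

```text
clock: 10.62
position: [524.3, 199.3, 253.1]
ee_rot: [0.012, 0.997, -0.0, 0.071]
contact_force: [-1.7, -0.5, 7.6]
gripper_width: 51.2
grasp_force: 64.8
```

```bash
python3 - <<'E'
from bench import arm
from h import *
done(0.01,0,-.003,0,0,0);show(arm)
E
```

```text
t10.6 pos [524.3 199.3 253.1] meas-cmd [ 0.2 -0.2  1.7] rot 0.18 axis@ [549.7 198.9  75.9] F [-1.7 -0.5  7.6] w 51.2 gf 64.8 j [0.67, 0.41, -0.45, 0.16, -0.61, -2.39]
```

It is seated in both dips. Opening and backing off.

>>> carry_out(rows=[[0,0,0,0,0,0,0.3],[0,0,0,0,0,0,0.5],[0,0,0,0,0,0,0.5],[0,0,-0.1,0,0,0,0.5],[0,0,-0.25,0,0,0,0.5],[0,0,-0.5,0,0,0,0.5],[0,0,-0.75,0,0,0,0.5],[-0.1,0,-0.8,0,0,0,0.5],[-0.3,0,-0.8,0,0,0,0.5],[-0.5,0,-0.8,0,0,0,0.5],[-0.5,0,-0.8,0,0,0,0.5]])

```text
clock: 12.0
position: [602.5, 197.4, 423.1]
ee_rot: [0.012, 0.997, -0.001, 0.07]
contact_force: [-0.6, -0.1, -0.8]
gripper_width: 64.2
grasp_force: 0.0
```

```bash
python3 - <<'E'
from bench import arm
from h import *
import cv2
done(-.5,0,-.8,0,0,0);show(arm);sync(arm)
out=[]
for n,x,y in(("top",200,180),("scene",325,220)):
    p,d=arm.get_image(n); out.append(cv2.resize(p[y:y+120,x:x+100,::-1],(400,480),interpolation=cv2.INTER_CUBIC))
cv2.imwrite("pics/a5.png",np.hstack(out))
E
```

```text
t12.0 pos [602.5 197.4 423.1] meas-cmd [ 1.8 -0.6 -0.7] rot 0.14 axis@ [627.5 196.7 245.8] F [-0.6 -0.1 -0.8] w 64.2 gf 0.0 j [0.59, 0.36, -0.02, 0.09, -1.08, -2.22]
```

View pics/a5.png

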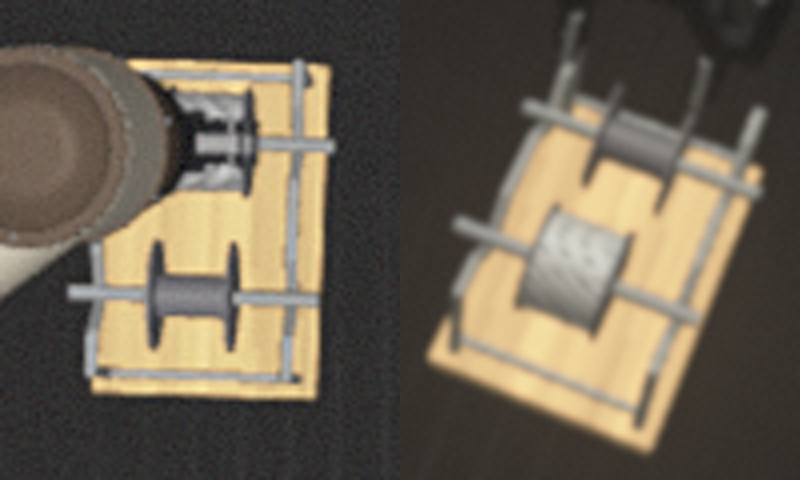

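The used reel sits in the near bay with overhangs of 28 and 30 px, so it is centred within about 1 mm. Next is the full reel at about (649, 190.5).

```bash
python3 - <<'E'
from bench import arm
from h import *
F=np.array([649,190.8,75.])
seg((F+[-10,0,75],-2,8,3),(F+[0,0,0.],-2,8,8))
E
```

```text
[0.003, -0.009, 0.161, 0.0, 0.0, 0.001]
[0.006, -0.018, 0.322, 0.0, 0.0, 0.002]
[0.009, -0.027, 0.482, 0.0, 0.0, 0.003]
[0.009, -0.027, 0.53, 0.0, 0.0, 0.003]
[0.01, -0.027, 0.577, 0.0, 0.0, 0.003]
[0.01, -0.027, 0.624, 0.0, 0.0, 0.003]
[0.01, -0.026, 0.672, 0.0, 0.0, 0.003]
[0.011, -0.026, 0.719, 0.0, 0.0, 0.003]
[0.011, -0.026, 0.766, 0.0, 0.0, 0.003]
[0.011, -0.026, 0.814, 0.0, 0.0, 0.003]
[0.012, -0.026, 0.861, 0.0, 0.0, 0.003]
```

>>> carry_out(rows=[[0.003,-0.015,0.161,0,0,0.002,0.5],[0.006,-0.027,0.322,0,0,0.003,0.5],[0.009,-0.027,0.482,0,0,0.003,0.5],[0.01,-0.027,0.577,0,0,0.003,0.5],[0.01,-0.027,0.624,0,0,0.003,0.5],[0.01,-0.026,0.672,0,0,0.003,0.5],[0.011,-0.026,0.719,0,0,0.003,0.5],[0.011,-0.026,0.766,0,0,0.003,0.5],[0.011,-0.026,0.814,0,0,0.003,0.5],[0.012,-0.026,0.86,0,0,0.003,0.5],[0.012,-0.026,0.86,0,0,0.003,0.5]])

```text
clock: 13.48
position: [622.0, 191.6, 252.3]
ee_rot: [0.016, 0.997, -0.001, 0.069]
contact_force: [-0.2, -0.0, -0.1]
gripper_width: 63.9
grasp_force: 0.0
```

```bash
python3 - <<'E'
from bench import arm
from h import *
done(.012,-.026,.86,0,0,.003);show(arm)
E
```

```text
t13.5 pos [622.  191.6 252.3] meas-cmd [-2.  -0.  -0.1] rot 0.13 axis@ [646.7 190.8  75. ] F [-0.2 -0.  -0.1] w 63.9 gf 0.0 j [0.56, 0.54, -0.2, 0.12, -0.72, -2.25]
```

>>> carry_out(rows=[[-0.012,0,0,0,0,0,0.5],[-0.012,0,0,0,0,0,0.35],[-0.012,0,0,0,0,0,0.25],[-0.012,0,0,0,0,0,0.1],[-0.012,0,0,0,0,0,-0.2],[-0.012,0,0,0,0,0,-1],[-0.012,0,0,0,0,0,-1]])

```text
clock: 14.35
position: [624.7, 191.4, 255.0]
ee_rot: [0.016, 0.997, -0.001, 0.071]
contact_force: [-1.5, -3.2, 4.6]
gripper_width: 51.1
grasp_force: 65.3
```

```bash
python3 - <<'E'
from bench import arm
from h import *
done(-.012,0,0,0,0,0);show(arm);sync(arm)
E
```

```text
t14.3 pos [624.7 191.4 255. ] meas-cmd [-1.7 -0.1  2.3] rot 0.14 axis@ [650.  190.7  77.8] F [-1.5 -3.2  4.6] w 51.1 gf 65.3 j [0.56, 0.54, -0.19, 0.12, -0.73, -2.24]
```

Gripped at 51.1 mm. Lifting straight up.

```bash
python3 - <<'E'
from bench import arm
from h import *
F=np.array([650,190.7,77.8])
seg((F+[0,0,36],-2,8,4),(F+[0,0,140.],-2,8,3))
E
```

```text
[-0.007, 0.0, -0.044, 0.0, 0.0, 0.0]
[-0.014, 0.001, -0.089, 0.0, 0.0, 0.0]
[-0.02, 0.001, -0.133, 0.0, 0.0, 0.001]
[-0.027, 0.001, -0.178, 0.0, 0.001, 0.001]
[-0.052, 0.001, -0.35, 0.0, 0.001, 0.001]
[-0.076, 0.001, -0.521, 0.0, 0.001, 0.001]
[-0.101, 0.002, -0.693, 0.0, 0.001, 0.001]
```

>>> carry_out(rows=[[-0.007,0,-0.044,0,0,0,-1],[-0.014,0,-0.089,0,0,0,-1],[-0.02,0,-0.133,0,0,0,-1],[-0.027,0,-0.178,0,0,0,-1],[-0.052,0,-0.35,0,0,0,-1],[-0.076,0,-0.52,0,0,0,-1],[-0.1,0,-0.69,0,0,0,-1],[-0.1,0,-0.69,0,0,0,-1],[-0.1,0,-0.69,0,0,0,-1]])

```text
clock: 15.48
position: [624.2, 191.3, 391.2]
ee_rot: [0.016, 0.998, -0.001, 0.068]
contact_force: [-0.1, -0.4, -7.5]
gripper_width: 50.7
grasp_force: 64.9
```

```bash
python3 - <<'E'
from bench import arm
from h import *
done(-.1,0,-.69,0,0,0);show(arm);sync(arm)
p,q=load();P,Q=pose([525,-215,218],9.9,10)
for f in np.arange(1,10)/9:print(rel(p+(P-p)*f,q*R.from_rotvec((q.inv()*Q).as_rotvec()*f)).tolist())
E
```

```text
t15.5 pos [624.2 191.3 391.2] meas-cmd [-0.8  0.  -3.3] rot 0.3 axis@ [648.6 190.5 213.9] F [-0.1 -0.4 -7.5] w 50.7 gf 64.9 j [0.56, 0.41, -0.02, 0.09, -1.03, -2.2]
[0.064, -0.231, -0.011, -0.001, -0.001, -0.007]
[0.127, -0.462, -0.021, -0.002, -0.003, -0.014]
[0.191, -0.693, -0.032, -0.003, -0.004, -0.022]
[0.255, -0.924, -0.042, -0.004, -0.005, -0.029]
[0.319, -1.155, -0.053, -0.006, -0.007, -0.036]
[0.382, -1.385, -0.064, -0.007, -0.008, -0.043]
[0.446, -1.616, -0.074, -0.008, -0.009, -0.05]
[0.51, -1.847, -0.085, -0.009, -0.011, -0.058]
[0.574, -2.078, -0.095, -0.01, -0.012, -0.065]
```

>>> carry_out(rows=[[0.064,-0.231,-0.011,0,0,-0.007,-1],[0.127,-0.462,-0.021,0,0,-0.014,-1],[0.191,-0.693,-0.032,0,0,-0.022,-1],[0.255,-0.924,-0.042,0,0,-0.029,-1],[0.255,-0.924,-0.042,0,0,-0.029,-1]])

```text
clock: 16.1
position: [565.5, 5.5, 391.8]
ee_rot: [-0.027, 0.997, -0.004, 0.067]
contact_force: [-0.1, 0.1, -6.4]
gripper_width: 50.9
grasp_force: 65.7
```

```bash
python3 - <<'E'
from bench import arm
from h import *
done(.255,-.924,-.042,0,0,-.029);show(arm);sync(arm)
p,q=load();P,Q=pose([525,-215,218],9.9,10)
for f in np.arange(1,6)/5:print(rel(p+(P-p)*f,q*R.from_rotvec((q.inv()*Q).as_rotvec()*f)).tolist())
E
```

```text
t16.1 pos [565.5   5.5 391.8] meas-cmd [-1.  -2.7 -0.7] rot 0.25 axis@ [589.5   4.6 214.4] F [-0.1  0.1 -6.4] w 50.9 gf 65.7 j [0.31, 0.27, -0.22, 0.06, -0.96, -1.85]
[0.082, -0.222, -0.011, -0.002, -0.003, -0.007]
[0.165, -0.443, -0.022, -0.004, -0.005, -0.015]
[0.247, -0.665, -0.033, -0.006, -0.008, -0.022]
[0.33, -0.887, -0.043, -0.008, -0.011, -0.029]
[0.412, -1.109, -0.054, -0.01, -0.013, -0.037]
```

>>> carry_out(rows=[[0.082,-0.222,-0.011,-0.002,-0.003,-0.007,-1],[0.165,-0.443,-0.022,-0.004,-0.005,-0.015,-1],[0.247,-0.665,-0.033,-0.006,-0.008,-0.022,-1],[0.33,-0.887,-0.043,-0.008,-0.011,-0.029,-1],[0.37,-1,-0.05,-0.01,-0.013,-0.035,-1],[0.37,-1,-0.05,-0.01,-0.013,-0.035,-1]])

```text
clock: 16.85
position: [503.9, -196.6, 394.3]
ee_rot: [-0.084, 0.993, 0.009, 0.088]
contact_force: [0.1, 0.7, -6.5]
gripper_width: 51.0
grasp_force: 66.6
```

```bash
python3 - <<'E'
from bench import arm
from h import *
done(.37,-1,-.05,-.01,-.013,-.035);show(arm);sync(arm)
p,q=load()
S=np.array([615.2,-200.3,80]);u=np.array([-.5736*np.cos(np.radians(9.9)),-.5736*np.sin(np.radians(9.9)),.819])
P,Q=pose(S+150*u,9.9,36,182)
for f in np.arange(1,6)/5:print(rel(p+(P-p)*f,q*R.from_rotvec((q.inv()*Q).as_rotvec()*f)).tolist())
E
```

```text
t16.9 pos [ 503.9 -196.6  394.3] meas-cmd [2.2 1.6 0. ] rot 0.2 axis@ [ 534.9 -190.8  218.1] F [ 0.1  0.7 -6.5] w 51.0 gf 66.6 j [-0.08, 0.22, -0.24, -0.06, -0.94, -1.29]
[0.09, -0.023, 0.029, 0.0, -0.029, -0.0]
[0.181, -0.046, 0.057, 0.0, -0.057, -0.001]
[0.271, -0.07, 0.086, 0.0, -0.086, -0.001]
[0.362, -0.093, 0.115, 0.0, -0.115, -0.001]
[0.452, -0.116, 0.144, 0.0, -0.144, -0.002]
```

>>> carry_out(rows=[[0.09,-0.023,0.029,0,-0.029,0,-1],[0.181,-0.046,0.057,0,-0.057,-0.001,-1],[0.271,-0.07,0.086,0,-0.086,-0.001,-1],[0.362,-0.093,0.115,0,-0.115,-0.001,-1],[0.452,-0.116,0.144,0,-0.144,-0.002,-1],[0.452,-0.116,0.144,0,-0.144,-0.002,-1],[0.452,-0.116,0.144,0,-0.144,-0.002,-1],[0.452,-0.116,0.144,0,-0.144,-0.002,-1]])

```text
clock: 17.85
position: [426.5, -232.0, 351.4]
ee_rot: [-0.085, 0.947, 0.028, 0.309]
contact_force: [-0.2, -0.9, -6.3]
gripper_width: 51.0
grasp_force: 66.6
```

```bash
cat >> h.py <<'E'
ST=np.array([615.2,-200.3,80]);U=np.array([-.5736*np.cos(np.radians(9.9)),-.5736*np.sin(np.radians(9.9)),.819])
def rs(arm,D=182):
    s=arm.read_state();a=s["position"]+R.from_quat(s["ee_rot"]).apply([0,0,D])-ST
    Y=np.array([-np.sin(np.radians(9.9)),np.cos(np.radians(9.9)),0]);X=np.cross(Y,U)
    print("along slot %.1f  side(y) %.1f  perp(back+) %.1f"%(a@U,a@Y,a@X))
E
python3 - <<'E'
from bench import arm
from h import *
import cv2
done(.452,-.116,.144,0,-.144,-.002);show(arm);sync(arm);rs(arm)
out=[]
for n,x,y in(("top",350,185),("scene",155,130)):
    p,d=arm.get_image(n); np.savez(n+"6.npz",p=p,d=d);out.append(cv2.resize(p[y:y+120,x:x+100,::-1],(400,480),interpolation=cv2.INTER_CUBIC))
cv2.imwrite("pics/a6.png",np.hstack(out))
p,q=load()
for s in (80,50,38,30,26,22,18,14):
    P,Q=pose(ST+s*U,9.9,36,182);print(s,rel(P,Q).tolist())
E
```

```text
t17.9 pos [ 426.5 -232.   351.4] meas-cmd [1.4 1.4 1.4] rot 0.29 axis@ [ 530.5 -213.3  206.9] F [-0.2 -0.9 -6.3] w 51.0 gf 66.6 j [-0.28, 0.13, -0.36, -0.51, -0.56, -0.75]
along slot 150.1  side(y) 1.8  perp(back+) 2.7
80 [0.018, -0.007, 0.35, 0.001, 0.001, 0.002]
50 [0.021, -0.007, 0.5, 0.001, 0.001, 0.002]
38 [0.022, -0.008, 0.56, 0.001, 0.001, 0.002]
30 [0.023, -0.008, 0.6, 0.001, 0.001, 0.002]
26 [0.023, -0.008, 0.62, 0.001, 0.001, 0.002]
22 [0.024, -0.008, 0.64, 0.001, 0.001, 0.002]
18 [0.024, -0.008, 0.66, 0.001, 0.001, 0.002]
14 [0.024, -0.008, 0.68, 0.001, 0.001, 0.002]
```

View pics/a6.png

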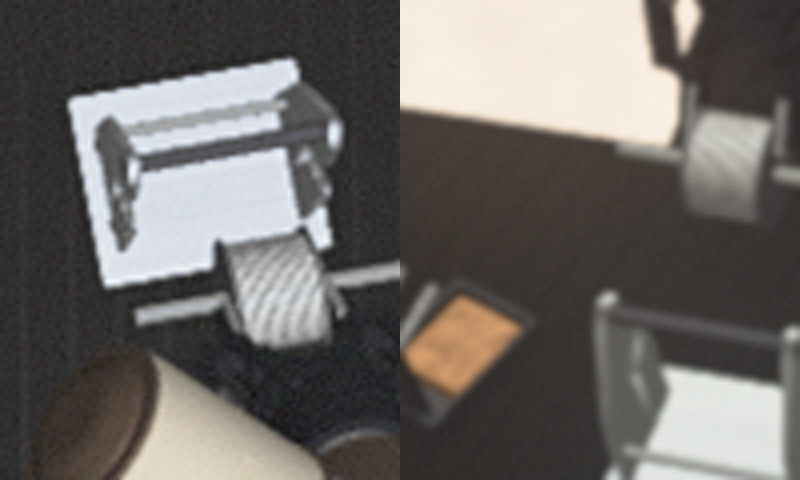

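The full reel hangs level in front of the slots, with the axle's left end at (135,320) in the crop. Moving on down the slot direction, I'll check the side offset against the stand base numerically.

```bash
python3 - <<'E'
from bench import arm
from h import *
T=lambda x,y,z:bp(arm,"top",(350+x/4-.4,185+y/4-.4),z)
Y=np.array([-np.sin(np.radians(9.9)),np.cos(np.radians(9.9)),0])
e=T(135,320,205);print("axle centre side by T end:",(e-ST)@Y-80)
c=np.mean([T(68,100,8),T(295,60,8),T(330,243,8),T(103,287,8)],0);print("base side",(c-ST)@Y)
# bar: inner span from left plate inner face to right plate inner face
rs(arm)
E
```

```text
axle centre side by T end: 3.9308856579618237
base side 1.041719857207217
along slot 150.2  side(y) 1.7  perp(back+) 2.6
```

>>> carry_out(rows=[[0.006,-0.003,0.1,0,0,0.001,-1],[0.012,-0.005,0.23,0.001,0.001,0.002,-1],[0.018,-0.007,0.35,0.001,0.001,0.002,-1],[0.02,-0.007,0.43,0.001,0.001,0.002,-1],[0.021,-0.007,0.5,0.001,0.001,0.002,-1],[0.021,-0.007,0.5,0.001,0.001,0.002,-1],[0.021,-0.007,0.5,0.001,0.001,0.002,-1]])

```text
clock: 18.82
position: [481.1, -224.3, 268.9]
ee_rot: [-0.081, 0.947, 0.026, 0.309]
contact_force: [-0.6, -0.0, -6.2]
gripper_width: 51.4
grasp_force: 66.4
```

```bash
python3 - <<'E'
from bench import arm
from h import *
done(.021,-.007,.5,.001,.001,.002);show(arm);sync(arm);rs(arm)
p,q=load()
for s in (44,38,32,26,22,18,14):
    P,Q=pose(ST+s*U,9.9,36,182);print(s,rel(P,Q).tolist())
E
```

```text
t18.8 pos [ 481.1 -224.3  268.9] meas-cmd [-0.5 -0.8  0.7] rot 0.17 axis@ [ 585.  -206.4  124.3] F [-0.6 -0.  -6.2] w 51.4 gf 66.4 j [-0.25, 0.31, -0.33, -0.64, -0.42, -0.63]
along slot 50.9  side(y) -0.9  perp(back+) 0.3
44 [0.0, 0.003, 0.035, -0.0, 0.001, -0.001]
38 [0.001, 0.003, 0.065, -0.0, 0.001, -0.001]
32 [0.001, 0.003, 0.095, -0.0, 0.001, -0.001]
26 [0.002, 0.003, 0.125, -0.0, 0.001, -0.001]
22 [0.002, 0.003, 0.145, -0.0, 0.001, -0.001]
18 [0.003, 0.003, 0.165, -0.0, 0.001, -0.001]
14 [0.003, 0.003, 0.185, -0.0, 0.001, -0.001]
```

>>> carry_out(rows=[[-0.002,0,0.035,0,0.001,-0.001,-1],[-0.004,0,0.065,0,0.001,-0.001,-1],[-0.005,0,0.095,0,0.001,-0.001,-1],[-0.005,0,0.11,0,0.001,-0.001,-1],[-0.005,0,0.125,0,0.001,-0.001,-1],[-0.005,0,0.145,0,0.001,-0.001,-1],[-0.005,0,0.155,0,0.001,-0.001,-1],[-0.005,0,0.155,0,0.001,-0.001,-1]])

```text
clock: 19.82
position: [500.0, -221.0, 243.9]
ee_rot: [-0.082, 0.948, 0.026, 0.307]
contact_force: [-0.2, -0.2, -5.6]
gripper_width: 50.8
grasp_force: 66.7
```

```bash
python3 - <<'E'
from bench import arm
from h import *
done(-.005,0,.155,0,.001,-.001);show(arm);rs(arm)
E
```

```text
t19.8 pos [ 500.  -221.   243.9] meas-cmd [ 0.1  0.1 -0.5] rot 0.05 axis@ [ 603.4 -203.1   98.9] F [-0.2 -0.2 -5.6] w 50.8 gf 66.7 j [-0.24, 0.37, -0.31, -0.67, -0.39, -0.59]
along slot 19.4  side(y) -0.7  perp(back+) 0.9
```

>>> carry_out(rows=[[0,0,0.012,0,0,0,-1],[0,0,0.024,0,0,0,-1],[0,0,0.036,0,0,0,-1],[0,0,0.048,0,0,0,-1],[0,0,0.06,0,0,0,-1],[0,0,0.07,0,0,0,-1],[0,0,0.07,0,0,0,-1]])

```text
clock: 20.7
position: [508.2, -219.5, 232.5]
ee_rot: [-0.082, 0.948, 0.026, 0.307]
contact_force: [2.1, -0.1, -6.3]
gripper_width: 50.8
grasp_force: 66.4
```

```bash
python3 - <<'E'
from bench import arm
from h import *
done(0,0,.07,0,0,0);show(arm);rs(arm)
E
```

```text
t20.7 pos [ 508.2 -219.5  232.5] meas-cmd [ 0.2  0.1 -0.6] rot 0.05 axis@ [ 611.6 -201.7   87.5] F [ 2.1 -0.1 -6.3] w 50.8 gf 66.4 j [-0.24, 0.4, -0.29, -0.69, -0.37, -0.57]
along slot 5.3  side(y) -0.7  perp(back+) 1.2
```

Slight contact with the slot's front wall only. I'll go the rest of the way in small steps.

>>> carry_out(rows=[[0,0,0.007,0,0,0,-1],[0,0,0.014,0,0,0,-1],[0,0,0.021,0,0,0,-1],[0,0,0.027,0,0,0,-1],[0,0,0.027,0,0,0,-1],[0,0,0.027,0,0,0,-1]])

```text
clock: 21.45
position: [510.9, -219.1, 228.5]
ee_rot: [-0.082, 0.948, 0.026, 0.307]
contact_force: [-1.9, -0.4, -1.2]
gripper_width: 51.0
grasp_force: 67.2
```

```bash
python3 - <<'E'
from bench import arm
from h import *
done(0,0,.027,0,0,0);show(arm);rs(arm)
E
```

```text
t21.4 pos [ 510.9 -219.1  228.5] meas-cmd [-0.1  0.  -0.2] rot 0.04 axis@ [ 614.4 -201.2   83.5] F [-1.9 -0.4 -1.2] w 51.0 gf 67.2 j [-0.24, 0.41, -0.29, -0.7, -0.37, -0.56]
along slot 0.4  side(y) -0.8  perp(back+) 1.3
```

>>> carry_out(rows=[[0.002,0,0.005,0,0,0,-1],[0.004,0,0.01,0,0,0,-1],[0.004,0,0.01,0,0,0,-1],[0.004,0,0.01,0,0,0,-1]])

```text
clock: 21.95
position: [510.9, -219.2, 228.0]
ee_rot: [-0.083, 0.947, 0.026, 0.308]
contact_force: [-9.8, 0.3, 10.3]
gripper_width: 50.8
grasp_force: 69.0
```

```bash
python3 - <<'E'
from bench import arm
from h import *
import cv2
done(0.004,0,.01,0,0,0);show(arm);rs(arm)
P=[arm.get_image("scene") for _ in range(1)]
p,d=P[0]; np.savez("scene7.npz",p=p,d=d)
p,d=arm.get_image("top"); np.savez("top7.npz",p=p,d=d)
E
```

```text
t21.9 pos [ 510.9 -219.2  228. ] meas-cmd [-0.7 -0.1  1.4] rot 0.07 axis@ [ 614.5 -201.2   83.2] F [-9.8  0.3 10.3] w 50.8 gf 69.0 j [-0.24, 0.41, -0.29, -0.71, -0.37, -0.56]
along slot 0.1  side(y) -0.8  perp(back+) 1.2
```

Both ends are at the bottom (along-slot 0.1 mm, firm contact). I'll check the centring between the plates by image code before releasing.

```bash
python3 - <<'E'
from bench import arm
from h import *
Y=np.array([-np.sin(np.radians(9.9)),np.cos(np.radians(9.9)),0]);X=np.array([Y[1],-Y[0],0])
v,u=np.mgrid[0:480,0:640]
for n in("scene7","scene0","scene6","top7","top0","top6"):
    d=np.load(n+".npz")["d"].astype(float)
    p=pt(arm,n[:-1],u,v,d).reshape(-1,3)-[ST[0],ST[1],0]
    x,y,z=p@X,p@Y,p[:,2]
    k=(d.ravel()>0)&(abs(x)<70)&(abs(y)<95)
    print(n)
    for nm,m in(("z60-125",k&(z>60)&(z<125)),("bar z130-170",k&(z>130)&(z<170)&(abs(x-8)<25))):
        h,_=np.histogram(y[m],np.arange(-90,91,4));print(nm,' '.join(f"{a}:{b}" for a,b in zip(range(-88,92,4),h) if b))
E
```

```text
scene7
z60-125 -68:2 -64:38 -60:196 -56:9 -52:4 -48:5 -44:6 -40:12 -36:8 -32:4 -28:30 -24:43 -20:35 -16:36 -12:32 -8:33 -4:32 0:36 4:34 8:30 12:33 16:38 20:22 24:94 28:28 32:23 36:19 40:13 56:1 60:40 64:159 68:5 72:7 76:6 80:3
bar z130-170 -68:5 -64:21 -60:42 -56:9 -52:7 -48:6 -44:7 -40:8 -36:8 -32:6 -28:6 -24:9 -20:7 -16:7 -12:7 -8:6 -4:6 0:8 4:5 8:10 12:4 16:8 20:8 24:5 28:7 32:7 36:8 40:8 44:7 48:5 52:8 56:6 60:29 64:40 68:7
scene0
z60-125 -68:3 -64:37 -60:200 -56:9 -52:3 -48:7 -44:5 -40:4 -36:6 -32:3 -24:2 -20:116 -16:21 -12:14 -8:18 -4:14 0:18 4:12 8:15 12:15 16:16 20:7 28:74 32:67 36:5 40:5 44:1 60:38 64:155 68:7 72:5 76:4 80:8 84:3
bar z130-170 -68:4 -64:18 -60:45 -56:5 -52:9 -48:7 -44:7 -40:5 -36:8 -32:7 -28:8 -24:7 -20:8 -16:5 -12:8 -8:6 -4:9 0:6 4:8 8:6 12:8 16:7 20:5 24:7 28:8 32:6 36:7 40:9 44:9 48:5 52:9 56:5 60:26 64:38 68:8
scene6
z60-125 -68:1 -64:39 -60:205 -56:5 60:44 64:156
bar z130-170 -68:5 -64:18 -60:46 -56:6 -52:8 -48:8 -44:4 -40:9 -36:7 -32:7 -28:7 -24:8 -20:5 -16:8 -12:6 -8:8 -4:8 0:5 4:7 8:9 12:7 16:7 20:7 24:7 28:9 32:6 36:6 40:9 44:8 48:6 52:9 56:3 60:25 6
[... 353 characters left out ...]
7 32:6
top0
z60-125 -64:10 -60:46 -56:75 -52:6 -48:6 -44:6 -40:7 -36:6 -32:6 -28:5 -24:1 -20:18 -16:69 -12:10 -8:16 -4:15 0:13 4:12 8:13 12:16 16:11 20:14 24:13 28:7 32:73 36:7 40:6 44:6 48:5 52:4 60:12 64:33 68:64 72:7 76:6 80:6 84:6
bar z130-170 -68:1 -64:10 -60:34 -56:26 -52:7 -48:8 -44:9 -40:7 -36:9 -32:7 -28:7 -24:9 -20:7 -16:9 -12:9 -8:7 -4:8 0:6 4:9 8:9 12:8 16:8 20:7 24:8 28:8 32:9 36:8 40:7 44:8 48:6 52:9 56:9 60:14 64:26 68:22
top6
z60-125 -64:9 -60:52 -56:74 60:13 64:33 68:60
bar z130-170 -68:1 -64:13 -60:30 -56:24 -52:9 -48:7 -44:8 -40:9 -36:8 -32:6 -28:9 -24:8 -20:7 -16:10 -12:7 -8:9 -4:4 0:11 4:8 8:8 12:7 16:10 20:5 24:8 28:9 32:8 36:8 40:8 44:9 48:7 52:7 56:9 60:11 64:29 68:18
```

```bash
python3 - <<'E'
from bench import arm
from h import *
Y=np.array([-np.sin(np.radians(9.9)),np.cos(np.radians(9.9)),0]);X=np.array([Y[1],-Y[0],0])
v,u=np.mgrid[0:480,0:640]
for n in("scene7","scene6","top7","top6"):
    d=np.load(n+".npz")["d"].astype(float)
    p=pt(arm,n[:-1],u,v,d).reshape(-1,3)-[ST[0],ST[1],0]
    x,y,z=p@X,p@Y,p[:,2]
    k=(d.ravel()>0)&(abs(x)<70)&(z>40)&(z<125)
    med=lambda a,b:(np.median(y[k&(y>a)&(y<b)]).round(2),int((k&(y>a)&(y<b)).sum()))
    print(n,"right inner(-59)",med(-66,-54),"left outer(+65)",med(59,71),"reel +y face(+26)",med(22,29))
    if n[-1]=="7":
        w=k&(z>85)&(np.hypot(x,z-80)>24)&(np.hypot(x,z-80)<40)&(abs(y)<40)
        print("wire/reel y pct",np.percentile(y[w],[1,3,50,97,99]).round(1))
        m=k&(y>20)&(y<30);print(np.histogram(y[m],np.arange(20,31)))
E
```

```text
scene7 right inner(-59) (np.float64(-59.86), 313) left outer(+65) (np.float64(63.97), 247) reel +y face(+26) (np.float64(25.23), 143)
wire/reel y pct [-35.3 -27.8   0.4  32.4  37.2]
(array([ 5,  3,  7,  6, 42, 62, 14,  5,  7,  5]), array([20, 21, 22, 23, 24, 25, 26, 27, 28, 29, 30]))
scene6 right inner(-59) (np.float64(-59.78), 333) left outer(+65) (np.float64(64.07), 257) reel +y face(+26) (np.float64(25.77), 4)
top7 right inner(-59) (np.float64(-57.78), 135) left outer(+65) (np.float64(66.21), 26) reel +y face(+26) (np.float64(26.75), 25)
wire/reel y pct [-35.2 -30.   -7.2  25.2  27.3]
(array([ 3,  2,  4,  0,  2,  3,  6, 10,  0,  1]), array([20, 21, 22, 23, 24, 25, 26, 27, 28, 29, 30]))
top6 right inner(-59) (np.float64(-57.82), 179) left outer(+65) (np.float64(66.21), 139) reel +y face(+26) (np.float64(26.03), 7)
```

The scene camera puts the plate midplane at −0.9 mm and the reel at −0.8 mm, so it is centred. Releasing and backing out along the slot.

>>> carry_out(rows=[[0,0,-0.005,0,0,0,-1],[0,0,-0.005,0,0,0,0.3],[0,0,-0.005,0,0,0,0.5],[0,0,-0.005,0,0,0,0.5],[0,0,-0.06,0,0,0,0.5],[0,0,-0.15,0,0,0,0.5],[0,0,-0.3,0,0,0,0.5],[0,0,-0.5,0,0,0,0.5],[0,0,-0.75,0,0,0,0.5],[0,0,-0.95,0,0,0,0.5],[0,0,-0.95,0,0,0,0.5],[0,0,-0.95,0,0,0,0.5]])

```text
clock: 23.55
position: [401.0, -237.7, 380.3]
ee_rot: [-0.082, 0.948, 0.026, 0.307]
contact_force: [-0.4, 0.6, -0.3]
gripper_width: 64.1
grasp_force: 0.0
```

```bash
python3 - <<'E'
from bench import arm
from h import *
done(0,0,-.95,0,0,0);show(arm)
Y=np.array([-np.sin(np.radians(9.9)),np.cos(np.radians(9.9)),0]);X=np.array([Y[1],-Y[0],0])
v,u=np.mgrid[0:480,0:640]
def reel(y,x,z,k,b):
    from scipy.optimize import least_squares
    w=k&(abs(y)<b)&(z>86)
    return w.sum()
for n in("scene","top"):
    pic,d=arm.get_image(n);np.savez(n+"8.npz",p=pic,d=d);d=d.astype(float)
    p=pt(arm,n,u,v,d).reshape(-1,3)-[ST[0],ST[1],0]
    x,y,z=p@X,p@Y,p[:,2];k=(d.ravel()>0)&(abs(x)<70)&(z>40)&(z<125)
    med=lambda a,b:np.median(y[k&(y>a)&(y<b)]).round(2)
    w=k&(abs(y)<20)&(abs(x)<34)&(z>85)
    xx,zz=x[w],z[w];A=np.c_[2*xx,2*zz,np.ones(w.sum())];s=np.linalg.lstsq(A,xx**2+zz**2,rcond=None)[0]
    # stub heights: axle top between flange and plate, both sides
    st=lambda a,b:np.percentile(z[(d.ravel()>0)&(y>a)&(y<b)&(abs(x)<14)&(z>60)&(z<110)],[50,90]).round(1)
    print(n,"plates",med(-66,-54),med(59,71),"reel face",med(22,29),"circle x,z,r",s[0].round(1),s[1].round(1),np.sqrt(s[2]+s[0]**2+s[1]**2).round(1),"stub tops",st(-54,-34),st(34,54))
    # used reel in the near bay
    q=pt(arm,n,u,v,d).reshape(-1,3);m=(d.ravel()>0)&(abs(q[:,0]-549)<40)&(abs(q[:,1]-199)<30)&(q[:,2]>60)
    print(" used pts",m.sum(),q[m].mean(0))
E
```

```text
t23.6 pos [ 401.  -237.7  380.3] meas-cmd [-0.7  0.2 -0.1] rot 0.05 axis@ [ 504.5 -219.9  235.4] F [-0.4  0.6 -0.3] w 64.1 gf 0.0 j [-0.3, 0.06, -0.37, -0.48, -0.62, -0.78]
scene plates -60.04 64.16 reel face 25.24 circle x,z,r 2.2 85.2 25.5 stub tops [82.3 83.7] [80.8 85.4]
 used pts 328 [555.1 198.8  86.5]
top plates -57.85 66.33 reel face 27.06 circle x,z,r 1.6 83.9 29.3 stub tops [82.8 87. ] [83.2 87.1]
 used pts 365 [550.7 201.1  88.8]
```

```bash
python3 - <<'E'
from bench import arm
from h import *
v,u=np.mgrid[0:480,0:640]
Y=np.array([-np.sin(np.radians(9.9)),np.cos(np.radians(9.9)),0]);X=np.array([Y[1],-Y[0],0])
for n in("scene0","scene8","top0","top8"):
    d=np.load(n+".npz")["d"].astype(float);q=pt(arm,n[:-1],u,v,d).reshape(-1,3)
    p=q-[ST[0],ST[1],0];x,y,z=p@X,p@Y,p[:,2];o=[]
    for a,b in((-54,-36),(40,54),(69,78)):
        m=(y>a)&(y<b)&(abs(x)<14)&(z>60)&(z<110);o+=[m.sum(),np.percentile(z[m],[50,90]).round(1).tolist(),x[m].mean().round(1)] if m.sum() else [0]
    print(n,o)
    if n[-1]=="8":
        r=np.radians(-1.8);Yr=np.array([-np.sin(r),np.cos(r),0]);Xr=np.array([np.cos(r),np.sin(r),0])
        g=q-[549.5,199,0];x,y,z=g@Xr,g@Yr,g[:,2]
        m=(d.ravel()>0)&(abs(x)<36)&(z>45)&(z<115)&(abs(y)<95)&(np.abs(x)>8)
        h,_=np.histogram(y[m],np.arange(-90,91,3));print("rack",' '.join(f"{a}:{b}" for a,b in zip(np.arange(-88.5,90,3),h) if b))
        m=(d.ravel()>0)&(abs(x)<7)&(z>60)&(z<95)&(abs(y)<95);print("axle extent",np.percentile(y[m],[0,1,99,100]).round(1), "wires",np.median(y[(abs(x)>10)&(abs(x)<40)&(abs(y+62)<9)&(z>62)&(z<100)]).round(1),np.median(y[(abs(x)>10)&(abs(x)<40)&(abs(y-62)<9)&(z>62)&(z<100)]).round(1))
E
```

```text
scene0 [np.int64(24), [82.1, 85.0], np.float64(1.3), np.int64(5), [81.4, 85.6], np.float64(1.7), np.int64(12), [81.3, 84.9], np.float64(0.4)]
scene8 [np.int64(23), [82.3, 83.7], np.float64(1.8), np.int64(3), [85.6, 85.9], np.float64(1.8), np.int64(13), [82.0, 83.8], np.float64(0.6)]
rack -64.5:19 -61.5:22 -58.5:17 -25.5:17 -22.5:48 -19.5:6 -16.5:6 -13.5:5 -10.5:7 -7.5:7 -4.5:7 -1.5:7 1.5:5 4.5:7 7.5:5 10.5:6 13.5:5 16.5:7 19.5:8 22.5:11 25.5:43 58.5:16 61.5:23 64.5:23
axle extent [-79.1 -78.   78.6  79.8] wires -61.5 62.0
top0 [np.int64(27), [84.3, 88.3], np.float64(1.5), np.int64(17), [83.4, 86.4], np.float64(0.7), np.int64(13), [82.3, 88.4], np.float64(0.9)]
top8 [np.int64(29), [82.8, 87.3], np.float64(1.6), np.int64(18), [83.7, 86.6], np.float64(0.7), np.int64(12), [84.4, 87.4], np.float64(0.5)]
rack -64.5:6 -61.5:29 -58.5:28 -55.5:4 -25.5:3 -22.5:66 -19.5:8 -16.5:5 -13.5:6 -10.5:5 -7.5:5 -4.5:6 -1.5:6 1.5:6 4.5:6 7.5:6 10.5:6 13.5:6 16.5:5 19.5:6 22.5:7 25.5:64 28.5:13 58.5:2 61.5:26 64.5:24 67.5:16
axle extent [-75.6 -75.3  80.2  81.9] wires -60.2 64.0
```

The axle height matches the used reel's home height on both sides, and both reels are centred to within about 1 mm. The arm is clear, so I'm handing in.

```bash
python3 -c "
from bench import arm
print(arm.job_done())"
```

```text
the job is handed in; nothing more can be done
None
```

I handed the job in at about 24 s: the bare reel is in the rack's near bay and the full reel is home in the stand slots. Both measured centred to within about 1 mm, the arm is clear, and no verdict came back.

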